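# Wedge the rocking desk box

## Task

The wooden drawer box on the desk rocks because its foot at the near left corner is too short. With the fingertips, push the wooden wedge along the desk, thin end first, under that foot until the box stands level and no longer rocks; try it by pressing down on that corner and push again if it gives. Do not pick up or pinch anything, do not shove the box out of its place, leave the tape roll, white cup and candle jar alone, and finish while still pressing down on the top of the box over the wedged foot firmly, with 10 N or a little more.

Things in the scene. Friction and masses are not known exactly. Their poses are not given: they have to be found in the camera images.
- desk_box: low wooden drawer box, loose, 2.5 kg, 170 (x) x 220 (y) mm, top at 67, underside at 22 mm. Origin on the desk under its centre; at yaw 0 its drawer front faces -x (the robot), +y is its left. 18 mm dome feet at x +-69, y +-94 mm; the near left one (-69, +94) hangs 8 to 12 mm above the desk (unknown). Stands level on the other three; slides if pushed with over about 12 N
- box_corner (a point): point on the top of the box straight above the axis of the short foot, 67 mm above the desk when level: the place to press. Axes as desk_box; it moves with the box. Pressing here with about 4 N or more makes the unwedged box rock: this corner drops until the foot finds support
- wedge: wooden wedge, 120 g, 120 mm long (x), 45 wide, straight slope from 2 mm thick at x = +60 to 24 mm at its upright flat back, x = -60. Origin: centre of underside. Lies before the short foot, thin end towards it, 20 to 35 mm short of its axis, up to 8 mm aside, 6 deg askew. Slides at 1 N and stops dead where it meets the foot; pushed on harder (over about 12 N) it shoves the box along. Does not slip back
- candle_jar: white candle jar, 51x47x44 mm, standing loose on top of the box near its far right corner; origin at the centre of its underside. Leave alone
- tape_roll: dark striped roll of paper tape, 50 mm across, 15 mm high, lying on the desk beside the wedge; origin at the centre of its underside. Leave alone
- votive: white ribbed cup, 58 mm across, 62 mm high, standing on the desk beside the wedge; origin at the centre of its underside. Leave alone
There are look-alikes about, which are no part of the job. What is shaped like the wedge but pink is not meant.

How it is judged:
At the end, for the whole second after the job is handed in: The fingers press on the box with over 6.5 N within 70 mm of the point above the short foot; the wedge lies flat and carries the box with over 1 N; the box stays within 0.015 rad of level and its corner within 15 mm of where it stood; all at rest (contact force between the fingers and desk_box above 6.5 N and horizontal distance between the grasp point and box_corner below 0.07 m and contact force between wedge and desk_box above 1 N and angle between desk_box's own z axis and vertical below 0.015 rad and distance of box_corner from where it was at the start of the episode below 0.015 m and angle between wedge's own z axis and vertical below 0.05 rad and linear speed of each of desk_box, wedge below 0.01 m/s); the arm keeps its last pose, push and grip.
It fails at once if the wedge is lifted off the desk (height (world z) of wedge above 0.015 m).
It fails at once if the box is shoved more than 20 mm or lifted (distance of desk_box from where it was at the start of the episode above 0.02 m or height (world z) of desk_box above 0.02 m).
It fails at once if the box is tipped further than its rocking (angle between desk_box's own z axis and vertical above 0.15 rad).
It fails at once if the candle jar is moved off its place or tipped (z of candle_jar in the frame of desk_box above 0.085 m or z of candle_jar in the frame of desk_box below 0.05 m or angle between candle_jar's own z axis and vertical above 0.4 rad or distance of candle_jar from where it was at the start of the episode above 0.06 m).
It fails at once if the tape roll or the white cup is moved (distance of any of tape_roll, votive from where it was at the start of the episode above 0.02 m or angle between votive's own z axis and vertical above 0.4 rad).
It also fails if it takes over 58 s, if anything falls off the work surface, if the arm or the gripper's body presses on something with over 40 N, if the wrist force passes 120 N, or if a joint passes its speed limit or range.

## Robot

A 7-joint arm with a two-finger parallel gripper is mounted at the origin on a cart in front of the work surface, level with it; the furniture and walls round the work are solid. World frame = base frame: x ahead of the robot, y to its left, z up, the work surface at z = 0. Lengths are in m, angles in rad, forces in N, time in s.
With the tool pointing down it reaches from about 0.4 to 0.85 m from the base axis. Payload 10.4 kg.
Tool frame: the origin (TCP) lies midway between the tips of the shut fingers; the grasp point (between the pads) lies 19 mm behind it; z points along the fingers, y is the line along which they close (so a half turn about z gives the same grasp; the last joint's range is limited). The gripper opens to 87 mm and grips with 3 to 60 N. Pads are 19 mm wide; open, the fingers measure 117 mm over their backs; the gripper's body (75 mm by 190 mm) begins 51 mm behind the grasp point.
Start: joints at [-1.176, 0.332, -0.065, 1.46, 0.022, 1.35, -0.088], TCP at [0.254, 0.571, 0.223] pointing down, gripper open.
Joint ranges: [-2.6, 2.6], [-0.5, 2.12], [-1.47, 1.34], [0.16, 2.42], [-1.27, 4.41], [0.06, 2.06], [-2.6, 2.6]. Speed limits (rad/s): [2.22, 2.22, 2.79, 2.79, 3.14, 3.14, 3.14].

## Interface

Orientations are given as a unit quaternion [x, y, z, w].
In Python, from bench import r gives the robot as it stands.
- The arm moves only by the tool arm_command, never from a script. Its argument "moves" is one flat list of numbers, 4 for each row, row after row: the shift along the tool's x, y, z in cm, then the turn about the tool's z in degrees. A call has 1 to 12 rows; each row shifts and turns the commanded pose from where the row before left it, along the tool's axes as they then stand; what a row does not reach is not made up. A row lasts 1/12 s, in which the tool goes at most 41.7 mm and 7.16 degrees, less where a joint would pass 70% of its speed; a pose out of reach is approached as far as the arm can. A call with a gripper value outside its range is refused whole. "fingers" is the opening in per cent of the stroke, from 0 (shut) to 100 (fully open), set as the call begins (left out, the last holds). The fingers move at their own pace and stop on an object; "squeeze" is the grip in N (left out, the last holds). Time passes only in rows, so rows that do not move let the fingers close. It gives the time, the measured TCP pose, the force, the opening and the grip force at its end, in the units of the state.
- r.read_state(): the state, without advancing time (a new reading comes with each control period).
- r.camera(name): name is "scene" or "top"; returns the picture (420x560x3 uint8, red, green, blue); there is no depth.
- r.camera_info(name): a dict with "fx", "fy", "cx", "cy" (pixels), "origin" and "attitude" of the camera in the world. Camera axes: x right, y up, looking along -z (the intrinsics and any distortion apply to the point x, -y, -z); pixel columns grow to the right and rows downward; lengths in m; the calibration is good to about 2 mm. A picture is of the moment at which its call begins. camera_info takes no time and is no camera call.
- r.close_job(): hands the job in; it is judged then, once.
The state is a dict: "time": time; "joint_positions": joint angles; "joint_vel": joint speeds; "joint_torque": joint torques, N m; "ee_pos": TCP position; "eef_rot": TCP orientation; "ft_force": force on the tool from outside, world axes, zero at the start; "torque": the same for the moment, N m; "width": finger opening in m; "grip_force": force on a finger pad.
Only numpy, scipy, OpenCV 4.12 (cv2) and the standard library are available. Lean on these libraries where they do the work, as an engineer would, in place of code of your own. Each camera call takes 0.05 s, during which the arm holds its last target. There are 200 camera calls.

## Working session

There is one attempt and no reset: what is moved stays moved. The work goes in short steps, Python scripts to look and compute and a tool call to move; the robot and the scene stay as the last step left them, time stands still between calls to the robot, and variables do not carry over. Pictures are saved under pics/ and viewed, at most 10 in all, crops included, and the job is handed in when it is done.

Besides the shell and the picture viewer there is one more tool, called after ">>>" by a JSON object that holds its "method" and its "body", one argument or row to a line. arm_command: Moves the arm, as the interface text tells. Its arguments: {"type":"object","properties":{"moves":{"type":"array"},"fingers":{"type":"number"},"squeeze":{"type":"number"}},"required":["moves"]}

```bash
mkdir -p pics; ls; python3 - <<'E'
from bench import r
import cv2
for n in ["top","scene"]:
    cv2.imwrite(f"pics/{n}0.png",cv2.cvtColor(r.camera(n),cv2.COLOR_RGB2BGR)); print(r.camera_info(n))
s=r.read_state();print(s)
E
```

```text
pics
{'fx': 410.80683143643427, 'fy': 410.80683143643427, 'cx': 281.3095235733787, 'cy': 207.93521106303356, 'origin': array([0.45285179, 0.119793  , 0.91707719]), 'attitude': array([ 0.06050852, -0.07478149, -0.69688434,  0.71070294])}
{'fx': 390.0447368523422, 'fy': 390.0447368523422, 'cx': 278.03910555403, 'cy': 211.3876609184139, 'origin': array([ 0.23305123, -0.55234764,  0.41460318]), 'attitude': array([ 0.52319698, -0.1373929 , -0.22076158,  0.81157404])}
{'time': 0.1, 'joint_positions': array([-1.17560495,  0.33279564, -0.06466297,  1.46083815,  0.02160822,
        1.34993736, -0.08850081]), 'joint_vel': array([-0.00197168,  0.0002754 , -0.00042092, -0.00186563, -0.0003432 ,
        0.00026843,  0.00161193]), 'joint_torque': array([ 1.33993246e-03, -6.24545503e+01,  2.43977259e-02, -3.90713632e+01,
       -6.15135022e-02,  3.66888894e-02,  5.48423293e-05]), 'ee_pos': array([0.25347388, 0.5709099 , 0.22185072]), 'eef_rot': array([ 2.07387112e-01,  9.78258746e-01, -6.34664895e-04, -9.40110631e-05]), 'ft_force': array([-0.16967619, -0.84425312, -0.52683506]), 'torque': array([ 0.01736787, -0.01242574, -0.01145593]), 'grip_force': 0.0, 'width': 0.08692493209809388}
```

View pics/top0.png

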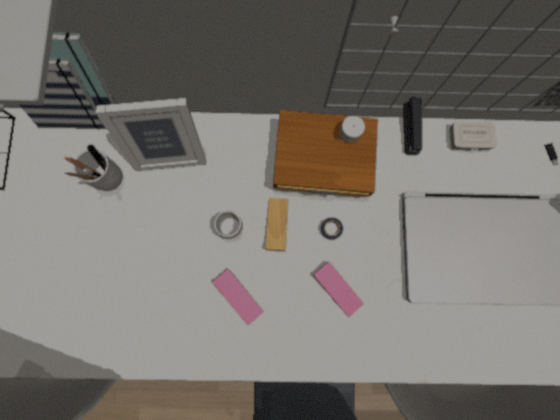

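View pics/scene0.png

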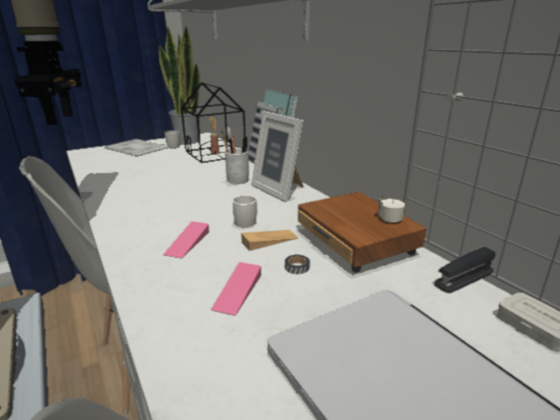

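The top view shows the orange wedge at about (277,224), thin end up towards the box (275–378, 110–193). The cup is at (228,226), the tape roll at (332,228), the candle at (352,130), and the pink decoys are below.

```bash
cat > h.py <<'E'
import numpy as np, cv2
from scipy.spatial.transform import Rotation as R
from bench import r
def ray(n,px,z):
    i=r.camera_info(n); px=np.atleast_2d(px).astype(float)
    d=np.c_[(px[:,0]-i['cx'])/i['fx'],-(px[:,1]-i['cy'])/i['fy'],-np.ones(len(px))]
    d=R.from_quat(i['attitude']).apply(d); o=np.array(i['origin'])
    return o+d*((z-o[2])/d[:,2])[:,None]
def blob(m,seed):
    n,l=cv2.connectedComponents(m.astype(np.uint8)); k=l[seed[1],seed[0]]
    m=(l==k).astype(np.uint8); c=max(cv2.findContours(m,0,2)[0],key=cv2.contourArea)
    return m,c
E
python3 - <<'E'
from h import *
im=r.camera("top"); hsv=cv2.cvtColor(im,cv2.COLOR_RGB2HSV)
print(hsv[224,277],hsv[160,320],hsv[189,320],hsv[224,300],hsv[240,277],hsv[205,277])
m=(hsv[...,1]>90)&(hsv[...,0]<30)
m2=m.copy(); m2[:197]=0
mw,c=blob(m2,(277,224)); b=cv2.boxPoints(cv2.minAreaRect(c)); print("wedge px",b.round(1).tolist())
for p in b: print(p, ray("top",p,.002)[0].round(4), ray("top",p,.024)[0].round(4))
m3=m.copy(); m3[197:]=0
mb,c=blob(m3,(320,160)); q=cv2.approxPolyDP(cv2.convexHull(c),4,True)[:,0]
for p in q: print("box",p,ray("top",p,.067)[0].round(4),ray("top",p,.022)[0].round(4))
b=cv2.boxPoints(cv2.minAreaRect(c)); print(b, ray("top",b,.067).round(4))
print("cup",ray("top",(228,226),.03),"tape",ray("top",(332,228),.01))
big=cv2.resize(im[95:260,205:390],None,fx=4,fy=3.6,interpolation=cv2.INTER_CUBIC)
big=cv2.resize(im[95:245,200:390],None,fx=4,fy=4,interpolation=cv2.INTER_CUBIC); big=cv2.convertScaleAbs(big,alpha=1.6)
cv2.imwrite("pics/crop1.png",big[...,::-1])
E
```

```text
[ 17 132 155] [ 15 176 119] [ 20 118 121] [ 23   6 159] [ 18 125 159] [ 19 132 159]
wedge px [[265.29998779296875, 249.1999969482422], [268.0, 197.8000030517578], [287.3999938964844, 198.8000030517578], [284.70001220703125, 250.1999969482422]]
[265.25415 249.17128] [0.5364 0.1369 0.002 ] [0.5344 0.1365 0.024 ]
[267.95856 197.78731] [0.6535 0.1336 0.002 ] [0.6486 0.1333 0.024 ]
[287.37848 198.8094 ] [0.6521 0.0893 0.002 ] [0.6473 0.0901 0.024 ]
[284.67407 250.19337] [0.535  0.0936 0.002 ] [0.533  0.0943 0.024 ]
box [279 111] [0.8359 0.1129 0.067 ] [0.8562 0.1126 0.022 ]
box [376 119] [ 0.8229 -0.102   0.067 ] [ 0.8425 -0.1137  0.022 ]
box [373 191] [ 0.6591 -0.0912  0.067 ] [ 0.67   -0.1024  0.022 ]
box [351 195] [ 0.6492 -0.0439  0.067 ] [ 0.6596 -0.0526  0.022 ]
box [275 187] [0.663  0.1182 0.067 ] [0.6742 0.1182 0.022 ]
[[272.12433  188.33257 ]
 [278.8357   109.138626]
 [380.04102  117.71535 ]
 [373.32965  196.90929 ]] [[ 0.66    0.1243  0.067 ]
 [ 0.8403  0.1134  0.067 ]
 [ 0.8262 -0.1111  0.067 ]
 [ 0.6461 -0.0916  0.067 ]]
cup [[0.58259755 0.21858462 0.03      ]] tape [[ 0.58582995 -0.01112567  0.01      ]]
```

View pics/crop1.png

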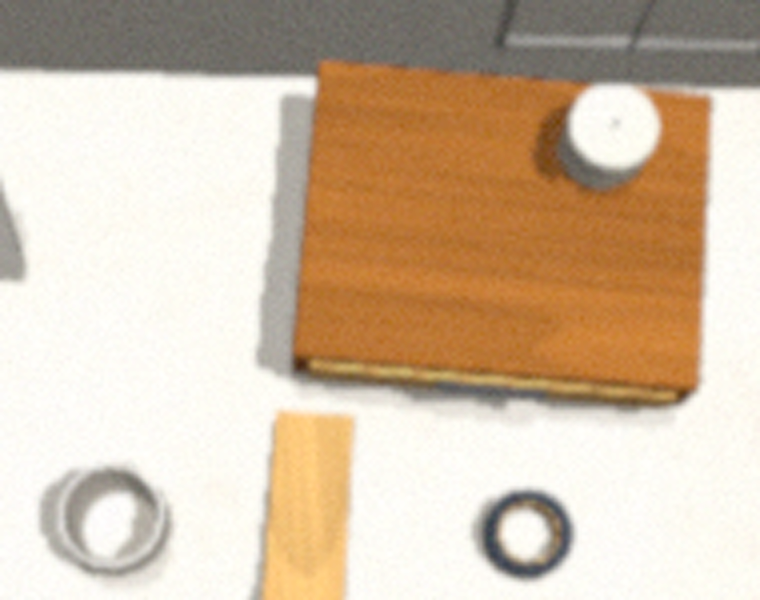

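Box corners give a centre of about (.746,.0085), yaw −2.6°, and the short foot at about (.681,.1055). The wedge axis runs from (.534,.115) to (.653,.1115), so its tip is 28 mm short of the foot, which fits the spec. I'll turn the tool to line up with the wedge, shut the fingers and go behind it.

>>> {"method": "arm_command", "body": {
  "moves": [0, 0, 0, -5.5, 0, 0, 0, -5.5, 0, 0, 0, -5.5, 0, 0, 0, -5.5, -1.4, -2.5, 0, 0, -1.4, -2.5, 0, 0, -1.4, -2.5, 0, 0, -1.4, -2.5, 0, 0, -1.4, -2.5, 0, 0, -1.4, -2.5, 0, 0, -1.4, -2.5, 0, 0, -1.4, -2.5, 0, 0],
  "fingers": 0,
  "squeeze": 5
}}

```text
time: 1.15
ee_pos: [0.3591, 0.3662, 0.2224]
eef_rot: [0.017, 1.0, 0.0, -0.0]
ft_force: [0.3, -0.0, 0.5]
width: 0.0151
grip_force: 0.0
```

>>> {"method": "arm_command", "body": {
  "moves": [-1.4, -2.5, 0, 0, -1.4, -2.5, 0, 0, -1.4, -2.5, 0, 0, -1.4, -2.5, 0, 0, -1.4, -2.5, 0, 0, -1.4, -2.5, 0, 0, -1.4, -2.5, 0, 0, -1.4, -2.5, 0, 0, -1.4, -2.5, 0, 0, -1.4, -2.5, 0, 0, 0, 0, 0, 0, 0, 0, 0, 0]
}}

```text
time: 2.15
ee_pos: [0.4906, 0.1115, 0.2224]
eef_rot: [0.019, 1.0, -0.0, -0.0]
ft_force: [-0.5, 0.8, -1.0]
width: 0.0006
grip_force: 0.0
```

>>> {"method": "arm_command", "body": {
  "moves": [0, 0.2, 2.5, 0, 0, 0, 2.5, 0, 0, 0, 2.5, 0, 0, 0, 2.5, 0, 0, 0, 2.5, 0, 0, 0, 2.5, 0, 0, 0, 2, 0, 0, 0, 2, 0, 0, 0, 1.2, 0, 0, 0, 0.9, 0, 0, 0, 0, 0, 0, 0, 0, 0]
}}

```text
time: 3.15
ee_pos: [0.4901, 0.1157, 0.0116]
eef_rot: [0.016, 1.0, 0.0, -0.0]
ft_force: [0.6, 0.6, 1.0]
width: 0.0003
grip_force: 0.0
```

>>> {"method": "arm_command", "body": {
  "moves": [-0.6, 0, 0, 0, -0.6, 0, 0, 0, -0.6, 0, 0, 0, -0.6, 0, 0, 0, -0.6, 0, 0, 0, -0.6, 0, 0, 0, -0.6, 0, 0, 0, -0.6, 0, 0, 0, -0.6, 0, 0, 0, -0.6, 0, 0, 0, 0, 0, 0, 0, 0, 0, 0, 0]
}}

```text
time: 4.15
ee_pos: [0.5507, 0.1128, 0.0114]
eef_rot: [0.017, 1.0, -0.0, 0.0]
ft_force: [0.1, 0.2, 0.4]
width: 0.0005
grip_force: 0.0
```

```bash
python3 - <<'E'
from h import *
im=r.camera("scene")
print(r.read_state()['ft_force'],r.read_state()['ee_pos'])
big=cv2.resize(im[130:280,220:420],None,fx=4,fy=4,interpolation=cv2.INTER_CUBIC)
cv2.imwrite("pics/s2.png",cv2.convertScaleAbs(big,alpha=1.3)[...,::-1])
E
```

```text
[-0.36374078 -0.34040138 -1.49684224] [0.5503595  0.11289608 0.01144258]
```

View pics/s2.png

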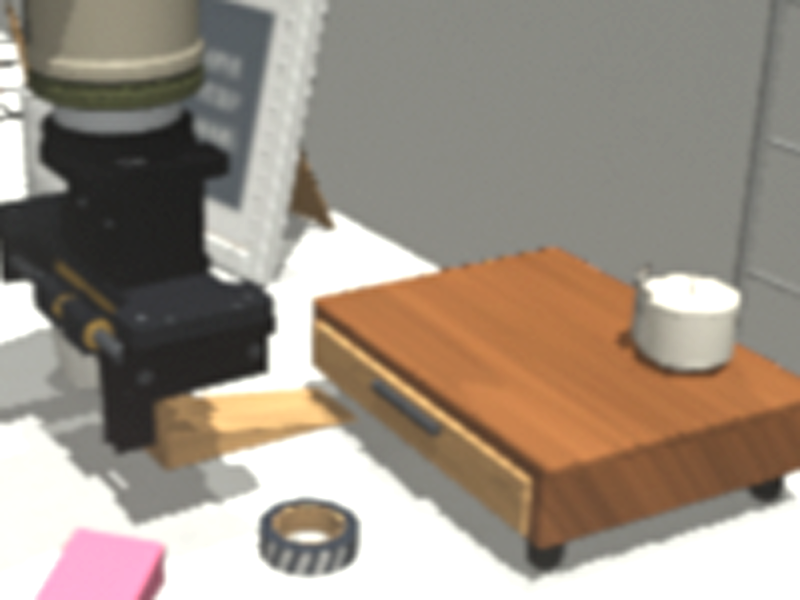

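The fingers are flat on the wedge's back at (155,430) in the crop, and its tip is just reaching under the box edge at (350,410). I'll keep pushing.

>>> {"method": "arm_command", "body": {
  "moves": [-0.3, 0, 0, 0, -0.3, 0, 0, 0, -0.3, 0, 0, 0, -0.3, 0, 0, 0, -0.3, 0, 0, 0, -0.3, 0, 0, 0, -0.3, 0, 0, 0, -0.3, 0, 0, 0, 0, 0, 0, 0]
}}

```text
time: 4.95
ee_pos: [0.575, 0.1121, 0.0116]
eef_rot: [0.017, 1.0, 0.0, 0.0]
ft_force: [0.4, 0.3, 0.2]
width: 0.0004
grip_force: 0.0
```

>>> {"method": "arm_command", "body": {
  "moves": [-0.1, 0, 0, 0, -0.1, 0, 0, 0, -0.1, 0, 0, 0, -0.1, 0, 0, 0, -0.1, 0, 0, 0, -0.1, 0, 0, 0, -0.1, 0, 0, 0, -0.1, 0, 0, 0, -0.1, 0, 0, 0, -0.1, 0, 0, 0, 0, 0, 0, 0]
}}

```text
time: 5.87
ee_pos: [0.5845, 0.1118, 0.0115]
eef_rot: [0.017, 1.0, 0.0, 0.0]
ft_force: [0.1, 0.5, -0.6]
width: 0.0007
grip_force: 0.1
```

Force reads about zero so far. I'll go on in small steps.

>>> {"method": "arm_command", "body": {
  "moves": [-0.1, 0, 0, 0, -0.1, 0, 0, 0, -0.1, 0, 0, 0, -0.1, 0, 0, 0, 0, 0, 0, 0]
}}

```text
time: 6.28
ee_pos: [0.5885, 0.1117, 0.0116]
eef_rot: [0.017, 1.0, 0.0, 0.0]
ft_force: [-0.0, -0.6, -0.5]
width: 0.0003
grip_force: 0.1
```

>>> {"method": "arm_command", "body": {
  "moves": [-0.1, 0, 0, 0, -0.1, 0, 0, 0, -0.1, 0, 0, 0, 0, 0, 0, 0]
}}

```text
time: 6.62
ee_pos: [0.5915, 0.1116, 0.0115]
eef_rot: [0.017, 1.0, 0.0, 0.0]
ft_force: [0.7, 0.2, -0.1]
width: 0.0007
grip_force: 0.1
```

>>> {"method": "arm_command", "body": {
  "moves": [-0.1, 0, 0, 0, -0.1, 0, 0, 0, 0, 0, 0, 0]
}}

```text
time: 6.87
ee_pos: [0.5934, 0.1115, 0.0115]
eef_rot: [0.017, 1.0, 0.0, 0.0]
ft_force: [-1.0, 0.2, -0.3]
width: 0.001
grip_force: 0.2
```

>>> {"method": "arm_command", "body": {
  "moves": [-0.1, 0, 0, 0, -0.1, 0, 0, 0, 0, 0, 0, 0]
}}

```text
time: 7.12
ee_pos: [0.5955, 0.1114, 0.0115]
eef_rot: [0.017, 1.0, 0.0, 0.0]
ft_force: [-0.3, 0.6, 0.6]
width: 0.0005
grip_force: 0.2
```

>>> {"method": "arm_command", "body": {
  "moves": [-0.1, 0, 0, 0, -0.1, 0, 0, 0, 0, 0, 0, 0]
}}

```text
time: 7.37
ee_pos: [0.5975, 0.1114, 0.0116]
eef_rot: [0.017, 1.0, 0.0, 0.0]
ft_force: [-0.1, -0.0, 0.6]
width: 0.0001
grip_force: 0.2
```

>>> {"method": "arm_command", "body": {
  "moves": [-0.1, 0, 0, 0, -0.1, 0, 0, 0, 0, 0, 0, 0]
}}

```text
time: 7.62
ee_pos: [0.5993, 0.1113, 0.0115]
eef_rot: [0.017, 1.0, 0.0, -0.0]
ft_force: [-1.3, 0.0, 1.5]
width: 0.0008
grip_force: 0.8
```

```bash
python3 - <<'E'
from h import *
print(r.read_state()['ft_force'],r.read_state()['ee_pos'])
im=r.camera("scene"); im2=r.camera("top")
a=cv2.resize(im[150:300,260:440],(480,400),interpolation=cv2.INTER_CUBIC)
b=cv2.resize(im2[100:260,210:390],(320,284),interpolation=cv2.INTER_CUBIC)
o=np.zeros((400,800,3),np.uint8); o[:,:480]=a; o[:284,480:]=b
cv2.imwrite("pics/s3.png",cv2.convertScaleAbs(o,alpha=1.4)[...,::-1])
E
```

```text
[-1.30572745  0.01701044  1.51059248] [0.59925672 0.11132727 0.01152848]
```

View pics/s3.png

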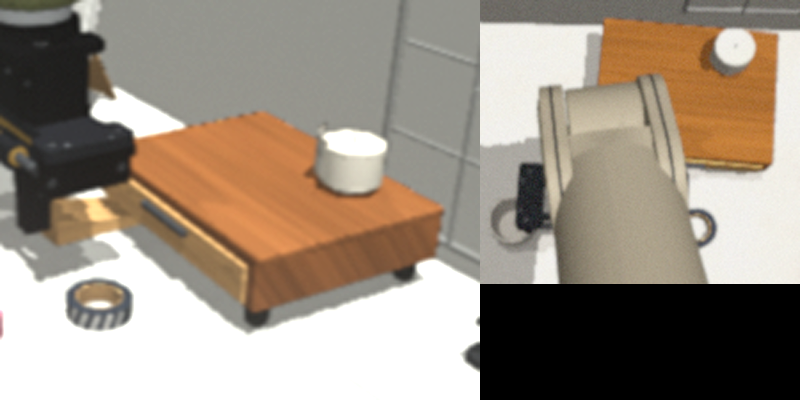

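The wedge is now well under the box at (125,215), with everything else in place. Force and lag are just starting to show, so I'll use millimetre steps.

>>> {"method": "arm_command", "body": {
  "moves": [-0.1, 0, 0, 0, 0, 0, 0, 0, 0, 0, 0, 0]
}}

```text
time: 7.97
ee_pos: [0.5999, 0.1114, 0.0115]
eef_rot: [0.017, 1.0, 0.0, -0.0]
ft_force: [-4.6, -0.5, 3.3]
width: 0.0002
grip_force: 2.5
```

>>> {"method": "arm_command", "body": {
  "moves": [-0.1, 0, 0, 0, 0, 0, 0, 0, 0, 0, 0, 0]
}}

```text
time: 8.22
ee_pos: [0.6006, 0.1113, 0.0115]
eef_rot: [0.017, 1.0, 0.0, -0.001]
ft_force: [-6.7, 0.3, 5.6]
width: 0.0007
grip_force: 3.2
```

It has met the foot at about 7 N. I'll back off and press the corner to test it.

>>> {"method": "arm_command", "body": {
  "moves": [0.5, 0, 0, 0, 1, 0, 0, 0, 1.5, 0, 0, 0, 0, 0, -2.5, 0, 0, 0, -2.5, 0, 0, 0, -2.5, 0, 0, 0, -1.5, 0, -2.7, 0, 0, 0, -2.7, 0, 0, 0, -2.7, 0, 0, 0, -2.7, -0.3, 0, 0, 0, 0, 0, 0]
}}

```text
time: 9.22
ee_pos: [0.6827, 0.1041, 0.1009]
eef_rot: [0.018, 1.0, -0.001, 0.001]
ft_force: [0.7, -0.7, 0.6]
width: 0.0005
grip_force: 0.0
```

>>> {"method": "arm_command", "body": {
  "moves": [0, 0, 1, 0, 0, 0, 1, 0, 0, 0, 0.4, 0, 0, 0, 0.2, 0, 0, 0, 0, 0, 0, 0, 0, 0]
}}

```text
time: 9.72
ee_pos: [0.6789, 0.1059, 0.0758]
eef_rot: [0.017, 1.0, 0.0, 0.0]
ft_force: [-0.2, 0.3, -0.3]
width: 0.0003
grip_force: 0.0
```

>>> {"method": "arm_command", "body": {
  "moves": [0, 0, 0.2, 0, 0, 0, 0.2, 0, 0, 0, 0.2, 0, 0, 0, 0.2, 0, 0, 0, 0, 0, 0, 0, 0, 0]
}}

```text
time: 10.22
ee_pos: [0.679, 0.1056, 0.0674]
eef_rot: [0.017, 1.0, 0.0, -0.0]
ft_force: [-0.2, 0.3, 0.7]
width: 0.0007
grip_force: 0.0
```

>>> {"method": "arm_command", "body": {
  "moves": [0, 0, 0.1, 0, 0, 0, 0, 0, 0, 0, 0, 0]
}}

```text
time: 10.47
ee_pos: [0.6792, 0.1057, 0.0668]
eef_rot: [0.017, 1.0, 0.0, 0.0]
ft_force: [0.1, -0.6, 2.3]
width: 0.0005
grip_force: 1.1
```

>>> {"method": "arm_command", "body": {
  "moves": [0, 0, 0.1, 0, 0, 0, 0, 0, 0, 0, 0, 0]
}}

```text
time: 10.72
ee_pos: [0.6793, 0.1057, 0.0666]
eef_rot: [0.017, 1.0, 0.0, 0.0]
ft_force: [-3.2, -0.7, 8.5]
width: 0.0004
grip_force: 4.4
```

>>> {"method": "arm_command", "body": {
  "moves": [0, 0, 0.05, 0, 0, 0, 0, 0, 0, 0, 0, 0]
}}

```text
time: 10.97
ee_pos: [0.6793, 0.1057, 0.0665]
eef_rot: [0.017, 1.0, 0.0, 0.0]
ft_force: [-5.5, -0.2, 12.9]
width: 0.0006
grip_force: 6.0
```

>>> {"method": "arm_command", "body": {
  "moves": [0, 0, 0.05, 0, 0, 0, 0, 0, 0, 0, 0, 0]
}}

```text
time: 11.22
ee_pos: [0.6793, 0.1057, 0.0665]
eef_rot: [0.017, 1.0, 0.0, 0.0]
ft_force: [-6.9, -0.2, 15.6]
width: 0.0006
grip_force: 7.6
```

```bash
python3 - <<'E'
from h import *
im=r.camera("scene")
print(r.read_state()['ft_force'],r.read_state()['ee_pos'])
cv2.imwrite("pics/s4.png",cv2.convertScaleAbs(cv2.resize(im[150:290,225:430],None,fx=3.9,fy=3.9,interpolation=cv2.INTER_CUBIC),alpha=1.4)[...,::-1])
E
```

```text
[-8.19455872 -0.16676643 15.46060798] [0.67929384 0.10577961 0.06647986]
```

View pics/s4.png

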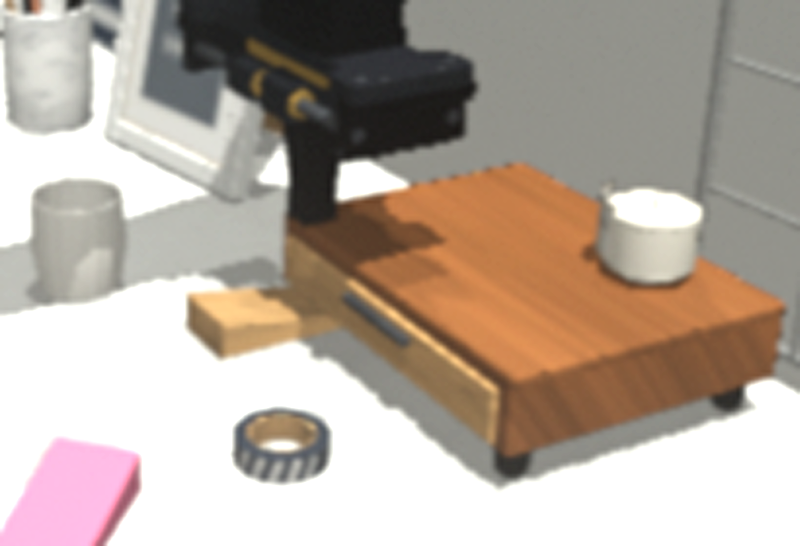

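The corner holds at z = 66.5 mm with the force rising to 15 N, so it no longer gives. The fingers are on the corner at (310,215), the wedge is under the foot, and the cup, tape roll and candle haven't moved. There is a sideways force of about 8 N, so I'll relieve that and settle.

>>> {"method": "arm_command", "body": {
  "moves": [0.1, 0, 0, 0, 0.1, 0, 0, 0, 0, 0, 0, 0, 0, 0, 0, 0, 0, 0, 0, 0, 0, 0, 0, 0]
}}

```text
time: 11.77
ee_pos: [0.6791, 0.1057, 0.0666]
eef_rot: [0.017, 1.0, 0.0, 0.002]
ft_force: [2.7, -0.3, 9.3]
width: 0.0006
grip_force: 4.4
```

>>> {"method": "arm_command", "body": {
  "moves": [0, 0, 0, 0, 0, 0, 0, 0, 0, 0, 0, 0, 0, 0, 0, 0, 0, 0, 0, 0, 0, 0, 0, 0, 0, 0, 0, 0, 0, 0, 0, 0, 0, 0, 0, 0]
}}

```text
time: 12.52
ee_pos: [0.679, 0.1057, 0.0666]
eef_rot: [0.017, 1.0, 0.0, 0.002]
ft_force: [2.2, -1.0, 8.9]
width: 0.0007
grip_force: 4.4
```

Sideways force is small now. I'll bring the press back to just over 10 N.

>>> {"method": "arm_command", "body": {
  "moves": [0, 0, 0.05, 0, 0, 0, 0, 0, 0, 0, 0, 0, 0, 0, 0, 0, 0, 0, 0, 0, 0, 0, 0, 0]
}}

```text
time: 13.02
ee_pos: [0.6791, 0.1057, 0.0665]
eef_rot: [0.017, 1.0, 0.0, 0.002]
ft_force: [-0.1, -0.6, 11.5]
width: 0.0004
grip_force: 6.0
```

>>> {"method": "arm_command", "body": {
  "moves": [0, 0, 0, 0, 0, 0, 0, 0, 0, 0, 0, 0, 0, 0, 0, 0, 0, 0, 0, 0, 0, 0, 0, 0, 0, 0, 0, 0, 0, 0, 0, 0]
}}

```text
time: 13.68
ee_pos: [0.6791, 0.1057, 0.0665]
eef_rot: [0.017, 1.0, 0.0, 0.002]
ft_force: [1.3, -0.3, 12.4]
width: 0.0007
grip_force: 5.9
```

Steady at about 12 N straight down. Handing in.

```bash
python3 -c "
from bench import r
print(r.close_job())"
```

```text
the job is handed in; nothing more can be done
None
```

I pushed the wedge under the short foot until it stopped; the corner then held without giving under a 15 N press, and I handed the job in at 13.7 s while pressing there with about 12 N (no verdict was returned).

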